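Swap two burnishers back into their own cutouts and press them home

ROBOT

A 6-joint arm with a two-finger parallel gripper is mounted at the origin on the work surface. World frame = base frame: x ahead of the robot, y to its left, z up, the work surface at z = 0. Lengths are in m, angles in rad, forces in N, time in s.
With the tool pointing down it reaches from about 0.275 to 0.725 m from the base axis. Payload 5.6 kg.
Tool frame: the origin (TCP) lies on the centre line of the jaws, within the pads' length; the fingertips stand 25 mm ahead of it and the grasp point (between the pads) lies 6 mm ahead of it; z points along the fingers, y is the line along which they close (so a half turn about z gives the same grasp; the last joint's range is limited). The gripper opens to 85 mm and grips with 20 to 120 N. Pads are 22 mm wide; open, the fingers measure 114 mm over their backs; the gripper's body (76 mm by 85 mm) begins 54 mm behind the grasp point. The pads swing forward as they close: fully open they stand 13 mm farther back than shut.
Start: joints at [1.458, 0.255, 0.108, 0, -1.424, -0.285], TCP at [0.213, 0.507, 0.22] pointing down, gripper open.
Joint ranges: [-2.95, 2.95], [-1.21, 1.97], [-1.09, 1.5], [-2.87, 1.71], [-2.94, -0.07], [-3.05, 3.05]. Speed limits (rad/s): [2.57, 2.57, 3.14, 3.14, 3.14, 3.14].

INTERFACE

Orientations are given as a unit quaternion [x, y, z, w].
In Python, from bench import * gives the robot as it stands.
- The arm moves only by the tool move_arm, never from a script. Its argument "commands" is a list of rows, each an object with "hand": the opening, from -1 (shut) to 1 (fully open); "dp": the shift along the tool's x, y, z in m, a list of three; "roll": the turn about the tool's z in degrees. In form: [{"hand": hand, "dp": [x, y, z], "roll": roll}, ...]. A call has exactly 10 rows; each row is the pose to reach, as a shift and turn from the pose commanded when the call began, along the tool's axes at that moment; what a row does not reach only later rows make up. A row lasts 1/10 s, in which the tool goes at most 50 mm and 8.59 degrees, less where a joint would pass 70% of its speed; a pose out of reach is approached as far as the arm can. A call with a gripper value outside its range is refused whole. The fingers move at their own pace and stop on an object; the grip force is fixed at half the most. Time passes only in rows, so rows that repeat a pose let the fingers close, or fill a call up. It gives the time, the measured TCP pose, the force, the opening and the grip force at its end, in the units of the state.
- read_state(): the state, without advancing time (a new reading comes with each control period).
- get_image(name): name is "scene" or "top"; returns a dict with "image" (420x560x3 uint8, red, green, blue), "depth" (420x560 float32, m along the optical axis (not along the pixel's ray), 0 where there is no reading), "fx", "fy", "cx", "cy" (pixels), "R" (3x3) and "t" (3): a world point X has camera coordinates R X + t. Camera axes: x right, y down, z forward; pixel columns grow to the right and rows downward; lengths in m; the calibration is good to about 2 mm. A picture is of the moment at which its call begins.
- job_done(): hands the job in; it is judged then, once.
The state is a dict: "clock": time; "qpos": joint angles; "joint_velocities": joint speeds; "effort": joint torques, N m; "position": TCP position; "tool_rot": TCP orientation; "wrist_force": force on the tool from outside, world axes, zero at the start; "torque": the same for the moment, N m; "finger_gap": finger opening in m; "grasp_force": force on a finger pad.
Only numpy, scipy, OpenCV 4.12 (cv2) and the standard library are available. Lean on these libraries where they do the work, as an engineer would, in place of code of your own. Each camera call takes 0.05 s, during which the arm holds its last target. There are 200 camera calls.

TASK

The two gilding burnishers were put back in each other's cutouts of the tool case. Swap them, so that each lies in the cutout of its own shape with its stone tip in the narrow slot, and press each one down gently until it is fully home at both ends; do not ram it and leave the jar, tape roll and brush alone.

Things in the scene. Friction and masses are not known exactly. Their poses are not given: they have to be found in the camera images.
- large_mid (a point): Large burnisher: wooden handle with brass ferrule and amber stone tip towards +x. Point: centre of the handle, half-way up. Handle 96 mm long (x), 26 across (y) and high (z): round sides, an 18 mm wide flat along top and bottom. Ferrule 16 mm thick, 14 long; tip 12 thick, 20 long. 0.06-0.13 kg. At the start it lies on top of the small insert, tip to the insert's +x.
- large_tail (a point): On the large burnisher's axis, at the plain end of the handle (48 mm from large_mid along -x).
- large_neck (a point): On the large burnisher's axis, where handle meets ferrule (48 mm from large_mid along +x).
- small_mid (a point): Small burnisher, alike: centre of its handle, half-way up. Handle 72 mm long (x), 20 across (y) and high (z), 13 mm wide flat along top and bottom. Ferrule 10 mm thick, 12 long; tip 9 thick, 16 long, to +x. 0.035-0.07 kg. At the start it lies loose on the floor of the large cutout, tip to +x, its top level with the insert's top face; the finger recess gives room to grasp it.
- small_tail (a point): On the small burnisher's axis, at the plain end of the handle (36 mm from small_mid along -x).
- small_neck (a point): On the small burnisher's axis, where handle meets ferrule (36 mm from small_mid along +x).
- insert_large_home (a point): Where large_mid lies when the large burnisher is home (axes alike). Insert top is 7 mm above this point, cutout floor 13 mm below; home = resting on that floor, handle top 6 mm above insert top. Set down, it stands on sprung pads about 7 mm above home; from there it takes about 8 to 25 N of pressing, more at the tail, so an end may stay up and need its own press. Friction keeps it where pushed.
- insert_small_home (a point): Where small_mid lies when the small burnisher is home (axes alike). Insert top is 5 mm above this point, cutout floor 10 mm below; home = resting on that floor, handle top 5 mm above insert top. Set down, it stands on sprung pads about 6 mm above home; from there it takes about 8 to 25 N of pressing, more at the tail, so an end may stay up and need its own press.
- insert_large: Fixed grey block 160 (x) x 96 (y) x 26 mm, origin under its centre, 6 mm above the table. Handle cutout 101 x 29 mm centred on insert_large_home, then to +x a tip slot 21 mm wide, 36 long. Finger recess 40 (x) x 88 (y) mm centred there too, as deep as the cutout. Four round sprung rubber pads at x = +-42 mm, 1 mm below home point, 22 mm clear between.
- insert_small: Fixed grey block beside the other in one dark blue case, same heading (which is left or right varies). Same size and origin. Handle cutout 77 x 23 mm centred on insert_small_home, then to +x a tip slot 14 mm wide, 30 long. Finger recess 40 (x) x 88 (y) mm centred there too, as deep as the cutout. Four sprung pads at x = +-28 mm, 1 mm below home point, 16 mm clear between.
- cushion: Fixed gilder's cushion, brown leather pad on a white board, 190 (x) x 180 (y) mm, 18 mm high, empty: a handy place to put something down. Origin at the centre of its underside on the table.
- jar: Bystander: closed amber jar, 52 mm wide, 62 mm high, origin at the centre of its underside.
- tape: Bystander: lying tape roll, 84 mm wide, 22 mm high, origin at the centre of its underside.
- brush: Bystander: flat brush, 195 mm long along its y, 10 mm high, lying on the table, origin at the middle of its handle, on the underside.

How it is judged:
At the end, for the whole second after the job is handed in: Each burnisher lies in the cutout of its own size, tip in the slot, its handle centre within 6 mm of the home point in plan and both handle ends no more than 1.8 mm above the home height (horizontal distance between large_mid and insert_large_home below 0.006 m and z of each of large_tail, large_neck in the frame of insert_large_home below 0.0018 m and x of large_neck in the frame of insert_large_home above 0.03 m and horizontal distance between small_mid and insert_small_home below 0.006 m and z of each of small_tail, small_neck in the frame of insert_small_home below 0.0018 m and x of small_neck in the frame of insert_small_home above 0.02 m); the robot touches nothing.
It fails at once if an insert is rammed: more than 110 N on it, the grip of its own pads (about 30 N) included (contact force between anything else and insert_large above 110 N or contact force between anything else and insert_small above 110 N).
It fails at once if jar, tape roll or brush is pushed more than 30 mm or the jar is knocked over (distance of any of jar, tape, brush from where it was at the start of the episode above 0.03 m or angle between jar's own z axis and vertical above 0.5 rad).
It also fails if it takes over 72 s, if anything falls off the work surface, if the arm or the gripper's body presses on something with over 40 N, if the wrist force passes 120 N, or if a joint passes its speed limit or range.

## Working session

There is one attempt and no reset: what is moved stays moved. The work goes in short steps, Python scripts to look and compute and a tool call to move; the robot and the scene stay as the last step left them, time stands still between calls to the robot, and variables do not carry over. Pictures are saved under pics/ and viewed, at most 10 in all, crops included, and the job is handed in when it is done.

Besides the shell and the picture viewer there is one more tool, called after "Emit:" in YAML: its name, and indented under it one key for each argument. move_arm: Moves the arm, as the interface text tells. Its arguments: {"type":"object","properties":{"commands":{"type":"array"}},"required":["commands"]}

```bash
ls; mkdir -p pics; python3 - <<'E'
from bench import *
import cv2,pickle
s=read_state(); print(s['clock'],s['position'],s['tool_rot'],s['wrist_force'],s['finger_gap'])
for n in('scene','top'):
    d=get_image(n); pickle.dump(d,open(f'{n}0.pkl','wb')); cv2.imwrite(f'pics/{n}0.png',d['image'][:,:,::-1])
    print(n,d['fx'],d['cx'],d['cy'],(-d['R'].T@d['t']),d['R'].round(3).tolist(),(d['depth']>0).mean())
E
```

```text
pics
0.0 [0.21281903 0.50658507 0.21959969] [ 9.80278486e-01 -1.97618774e-01 -1.51115684e-04  9.42128561e-04] [-0.7007055   0.10482867  0.07948356] 0.08511459848678946
scene 488.2800337877632 273.60573962927634 210.58996931615619 [1.31903329 0.03619948 0.70910425] [[-0.101, 0.995, 0.017], [0.677, 0.081, -0.732], [-0.729, -0.062, -0.681]] 0.9957568027210885
top 512.1004411489961 279.99505363580477 205.6712124882917 [5.26408642e-01 5.32895509e-04 1.00101836e+00] [[0.008, -0.999, 0.036], [-0.994, -0.012, -0.106], [0.106, -0.035, -0.994]] 0.995765306122449
```

View pics/top0.png

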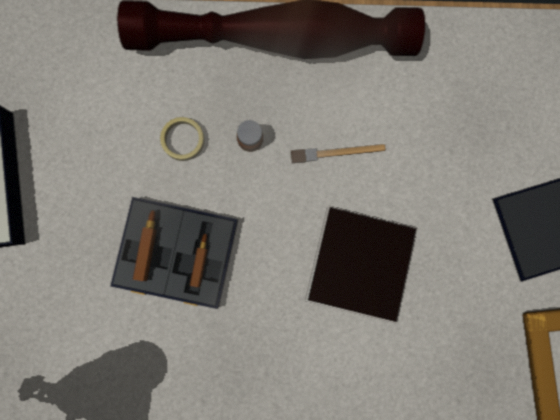

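View pics/scene0.png

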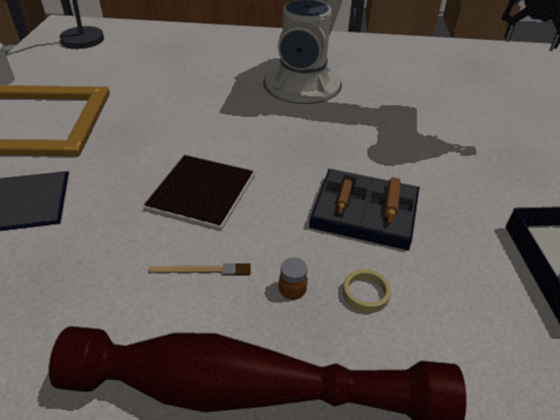

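Top view: the case is at px (112–238, 198–306). The large burnisher lies on the left insert (~146,247) and the small one in the right insert (~200,262). The cushion is at ~(362,264). I'll enlarge the case.

```bash
cat > h.py <<'E'
import numpy as np,cv2,pickle
def w(d,u,v,z):
    "pixel -> world point on plane z"
    r=d['R'].T@np.array([(u-d['cx'])/d['fx'],(v-d['cy'])/d['fy'],1]); c=-d['R'].T@d['t']
    return c+r*(z-c[2])/r[2]
def cloud(d):
    v,u=np.mgrid[:420,:560]; z=d['depth']
    P=np.stack([(u-d['cx'])/d['fx']*z,(v-d['cy'])/d['fy']*z,z],-1)
    return (P-d['t'])@d['R']
def tri(d1,p1,d2,p2):
    A=[np.c_[d['fx']*0+d['R'],d['t']] for d in(d1,d2)]
    n=[np.array([[(p[0]-d['cx'])/d['fx']],[(p[1]-d['cy'])/d['fy']]]) for d,p in((d1,p1),(d2,p2))]
    X=cv2.triangulatePoints(A[0],A[1],n[0],n[1])[:,0]; return X[:3]/X[3]
E
python3 - <<'E'
from h import *
a=pickle.load(open('top0.pkl','rb'));b=pickle.load(open('scene0.pkl','rb'))
def crop(d,u0,v0,wd,ht,k): return np.clip(cv2.resize(d['image'][v0:v0+ht,u0:u0+wd,::-1],None,fx=k,fy=k,interpolation=cv2.INTER_CUBIC).astype(float)*1.8,0,255)
cv2.imwrite('pics/c_top.png',crop(a,105,190,140,120,5)); cv2.imwrite('pics/c_scene.png',crop(b,300,160,130,90,6))
for n,d,pts in(('top',a,[(146,247),(200,262),(125,230),(165,270),(190,225),(222,270),(185,262),(362,264),(128,253)]),('sc',b,[(394,190),(345,190),(410,200),(325,200)])):
    C=cloud(d)
    for p in pts: print(n,p,C[p[1],p[0]].round(4))
E
```

```text
top (146, 247) [0.5484 0.2103 0.0597]
top (200, 262) [0.522  0.1151 0.0333]
top (125, 230) [0.5805 0.2568 0.0315]
top (165, 270) [0.5066 0.1798 0.0322]
top (190, 225) [0.5911 0.1356 0.0329]
top (222, 270) [0.5074 0.0742 0.0291]
top (185, 262) [0.5217 0.1455 0.0161]
top (362, 264) [ 0.5205 -0.1925  0.0184]
top (128, 253) [0.5378 0.2526 0.0195]
sc (394, 190) [0.5357 0.2158 0.0622]
sc (345, 190) [0.5124 0.1193 0.0325]
sc (410, 200) [0.5225 0.2566 0.0274]
sc (325, 200) [0.5522 0.0774 0.0345][ WARN:0@0.052] global loadsave.cpp:1063 imwrite_ Unsupported depth image for selected encoder is fallbacked to CV_8U.
```

View pics/c_top.png

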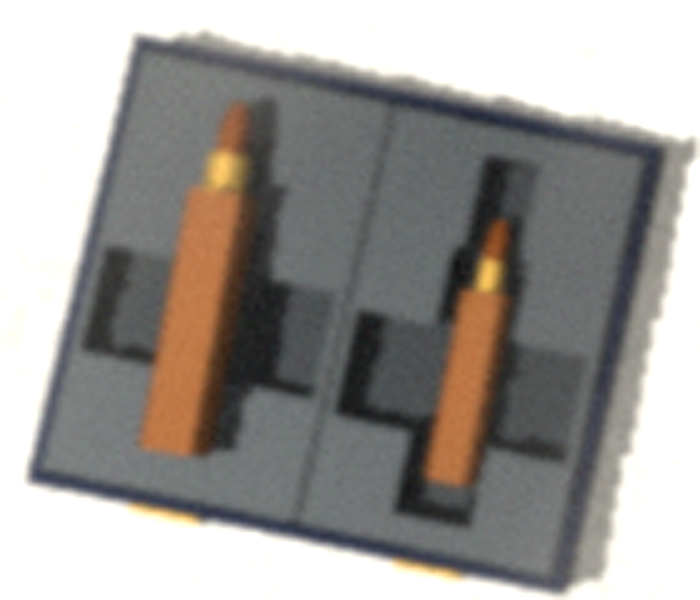

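View pics/c_scene.png

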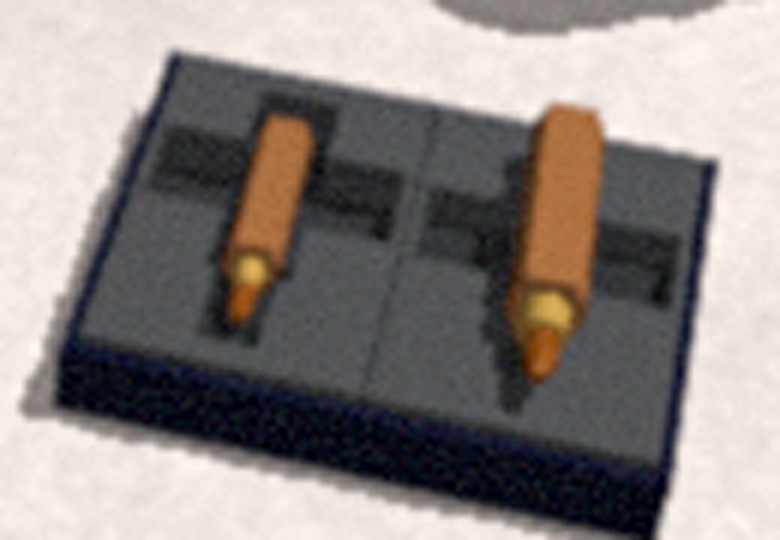

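Left insert (recess px crop ~(209,320)) is the small one, right (~(461,384)) the large one. Large burnisher tail ~(168,450), tip (238,103); small tail (448,484), tip (500,220).

```bash
python3 - <<'E'
from h import *
a=pickle.load(open('top0.pkl','rb'));b=pickle.load(open('scene0.pkl','rb'))
T=lambda x,y:((x+.5)/5-.5+105,(y+.5)/5-.5+190)
S=lambda x,y:((x+.5)/6-.5+300,(y+.5)/6-.5+160)
for n,p,q in(('Ltail',(168,450),(575,107)),('Ltip',(238,103),(540,380)),('Stail',(448,485),(291,115)),('Stip',(500,220),(238,320)),
 ('recSmall',(209,320),None),('seamtop',(390,102),(432,110)),('seambot',(300,520),(365,393)), ('LslotEnd',(510,158),(228,338)),('LcutTail',(435,520),(300,97)),
 ('recL TL',(358,312),(402,172)),('recL BR',(562,460),(165,125))):
    if q: print(n,tri(a,T(*p),b,S(*q)).round(4), end=' ')
    print(n,w(a,*T(*p),.032)[:2].round(4))
for n,R in(('small',[(105,248),(85,350),(312,393),(335,290)]),('large',[(358,312),(337,412),(562,460),(587,352)])):
    P=np.array([w(a,*T(*p),.032) for p in R])
    print(n,P.mean(0).round(4),'len',[np.linalg.norm(P[i]-P[(i+1)%4]).round(4) for i in range(4)],'yawdeg',[np.degrees(np.arctan2(*(P[i]-P[j])[[1,0]])).round(1) for i,j in((0,1),(3,2))], [np.degrees(np.arctan2(*(P[i]-P[j])[[1,0]])).round(1)-90 for i,j in((0,3),(1,2))])
P=np.array([w(a,*T(*p),.032) for p in[(138,40),(32,480),(568,590),(662,150)]])
print('case',P.mean(0),[np.linalg.norm(P[i]-P[(i+1)%4]).round(4) for i in range(4)],[np.degrees(np.arctan2(*(P[i]-P[j])[[1,0]])).round(1) for i,j in((0,1),(3,2))])
C=cloud(a);hsv=cv2.cvtColor(a['image'],cv2.COLOR_RGB2HSV);m=((hsv[...,0]<20)&(hsv[...,1]>120))
for nm,u0,u1,z in(('large',125,165,.058),('small',185,212,.032)):
    M=m.copy();M[:,:u0]=0;M[:,u1:]=0;M[:200]=0;M[300:]=0
    X=C[M];Z=X[:,2]; g=X[np.abs(Z-np.median(Z))<.006]; v,u=np.nonzero(M)
    Q=np.array([w(a,i,j,z) for i,j in zip(u,v)])[:,:2]
    l=cv2.fitLine(Q.astype(np.float32),cv2.DIST_L2,0,.01,.01).ravel(); pr=(Q-l[2:])@l[:2]
    print(nm,len(Q),'medz',np.median(Z).round(4),'axis',np.degrees(np.arctan2(l[1],l[0])).round(1),'ends',(l[2:]+l[:2]*pr.min()).round(4),(l[2:]+l[:2]*pr.max()).round(4))
q=[(332,209),(415,228),(398,320),(310,300)];P=np.array([w(a,*p,.018) for p in q]);print('cushion',P.mean(0))
ins=C[215:290,120:225];zz=ins[...,2];print('insert top median',np.median(zz[(zz>.026)&(zz<.038)]))
E
```

```text
Ltail [0.4897 0.2226 0.0589] Ltail [0.4886 0.2287]
Ltip [0.617  0.2042 0.0456] Ltip [0.6183 0.2073]
Stail [0.4765 0.1252 0.035 ] Stail [0.4764 0.1249]
Stip [0.5756 0.1086 0.023 ] Stip [0.5752 0.108 ]
recSmall [0.5368 0.2153]
seamtop [0.6091 0.1434 0.1462] seamtop [0.6194 0.1504]
seambot [ 0.4532  0.1913 -0.1212] seambot [0.4632 0.1792]
LslotEnd [0.5984 0.104  0.0355] LslotEnd [0.5986 0.1048]
LcutTail [0.4636 0.1294 0.0334] LcutTail [0.4635 0.1294]
recL TL [0.5399 0.1571 0.0643] recL TL [0.5402 0.1601]
recL BR [0.4859 0.0816 0.0335] recL BR [0.4859 0.0828]
small [0.5367 0.2152 0.032 ] len [np.float64(0.0385), np.float64(0.0858), np.float64(0.0391), np.float64(0.0872)] yawdeg [np.float64(-8.8), np.float64(-10.9)] [np.float64(-9.799999999999997), np.float64(-10.299999999999997)]
large [0.5138 0.121  0.032 ] len [np.float64(0.0378), np.float64(0.0857), np.float64(0.041), np.float64(0.0869)] yawdeg [np.float64(-10.2), np.float64(-12.0)] [np.float64(-9.400000000000006), np.float64(-11.599999999999994)]
case [0.53985732 0.16273793 0.032     ] [np.float64(0.1677), np.float64(0.2024), np.float64(0.1673), np.float64(0.2019)] [np.float64(-11.2), np.float64(-11.1)]
large 778 medz 0.0573 axis -8.3 ends [0.467  0.2234] [0.6129 0.2023]
small 464 medz 0.031 axis -10.4 ends [0.4778 0.1253] [0.5745 0.1076]
cushion [ 0.52091935 -0.19622166  0.018     ]
insert top median 0.0321862148660389
```

```bash
cat >> h.py <<'E'
from scipy.spatial.transform import Rotation as Ro
def go(x,y,z,yaw,show=1):
    "dp and roll from the present pose to world xyz, tool x heading yaw (deg)"
    from bench import read_state
    s=read_state();M=Ro.from_quat(s['tool_rot']).as_matrix(); p=np.array(s['position'])
    h=np.degrees(np.arctan2(M[1,0],M[0,0]))
    print('t%.1f'%s['clock'],'pos',p.round(4),'yaw %.2f'%h,'F',np.round(s['wrist_force'],1),'gap %.4f'%s['finger_gap'],'grip %.0f'%s['grasp_force'],'q6 %.2f'%s['qpos'][5])
    print('dp',(M.T@(np.array([x,y,z])-p)).round(4),'roll %.1f'%(h-yaw))
E
python3 -c "
from h import *
go(.5365,.2158,.12,-9.5)"
```

```text
t0.1 pos [0.2129 0.5067 0.2197] yaw -22.79 F [-0.2  0.6 -0.2] gap 0.0852 grip 0 q6 -0.28
dp [0.4111 0.1426 0.1   ] roll -13.3
```

Emit:
move_arm:
  commands:
    - {"hand": 0.1,"dp": [0.045,0.016,0.005],"roll": -2}
    - {"hand": 0.1,"dp": [0.09,0.031,0.015],"roll": -5}
    - {"hand": 0.1,"dp": [0.135,0.047,0.03],"roll": -8}
    - {"hand": 0.1,"dp": [0.18,0.062,0.045],"roll": -11}
    - {"hand": 0.1,"dp": [0.225,0.078,0.06],"roll": -13.3}
    - {"hand": 0.1,"dp": [0.27,0.094,0.07],"roll": -13.3}
    - {"hand": 0.1,"dp": [0.315,0.109,0.08],"roll": -13.3}
    - {"hand": 0.1,"dp": [0.36,0.125,0.09],"roll": -13.3}
    - {"hand": 0.1,"dp": [0.395,0.137,0.1],"roll": -13.3}
    - {"hand": 0.1,"dp": [0.411,0.1425,0.1],"roll": -13.3}

```text
clock: 1.1
position: [0.5374, 0.2134, 0.118]
tool_rot: [0.996, -0.084, -0.002, 0.001]
wrist_force: [-0.8, 0.6, 0.5]
finger_gap: 0.0471
grasp_force: 0.0
```

```bash
python3 -c "
from h import *
go(.5365,.2158,.058,-9.5)"
```

```text
t1.1 pos [0.5374 0.2134 0.118 ] yaw -9.67 F [-0.8  0.6  0.5] gap 0.0471 grip 0 q6 0.75
dp [-0.0011 -0.0024  0.06  ] roll -0.2
```

Emit:
move_arm:
  commands:
    - {"hand": 0.1,"dp": [0,0,0.02],"roll": 0}
    - {"hand": 0.1,"dp": [0,0,0.04],"roll": 0}
    - {"hand": 0.1,"dp": [0,0,0.055],"roll": 0}
    - {"hand": 0.1,"dp": [0,0,0.062],"roll": 0}
    - {"hand": 0.1,"dp": [0,0,0.062],"roll": 0}
    - {"hand": 0.1,"dp": [0,0,0.062],"roll": 0}
    - {"hand": -0.6,"dp": [0,0,0.062],"roll": 0}
    - {"hand": -0.8,"dp": [0,0,0.062],"roll": 0}
    - {"hand": -1,"dp": [0,0,0.062],"roll": 0}
    - {"hand": -1,"dp": [0,0,0.062],"roll": 0}

```text
clock: 2.1
position: [0.5369, 0.2166, 0.0588]
tool_rot: [0.997, -0.083, 0.0, -0.0]
wrist_force: [0.5, -0.1, -0.1]
finger_gap: -0.0001
grasp_force: 0.0
```

```bash
python3 -c "
from h import *
go(.5365,.2158,.058,-9.5)"
```

```text
t2.1 pos [0.5369 0.2166 0.0588] yaw -9.49 F [ 0.5 -0.1 -0.1] gap -0.0001 grip 0 q6 0.75
dp [-0.0002  0.0008  0.0008] roll 0.0
```

```bash
python3 - <<'E'
from bench import *
from h import *
I=[]
for n,(u,v,wd,ht) in(('top',(100,180,150,130)),('scene',(290,100,150,130))):
    d=get_image(n); pickle.dump(d,open(f'{n}1.pkl','wb'))
    I.append(np.clip(cv2.resize(d['image'][v:v+ht,u:u+wd,::-1],None,fx=2.6,fy=2.6,interpolation=2)*1.8,0,255))
cv2.imwrite('pics/p1.png',np.hstack(I).astype(np.uint8))
E
```

```text
(no output)
```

View pics/p1.png

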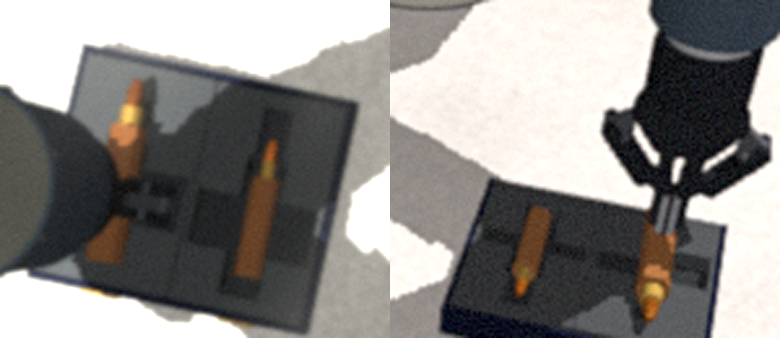

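Top: arm hides the large handle's middle, which is unmoved (tip at crop (137,80) as before). Scene: shut fingers end at about (662,235), just over/behind the handle. I'll check with depth where the fingertips really are.

```bash
python3 - <<'E'
from h import *
b=pickle.load(open('scene1.pkl','rb'));C=cloud(b);b0=pickle.load(open('scene0.pkl','rb'))
for v in range(164,226,4):
    print(v,[(u,*C[v,u].round(3), b['image'][v,u].tolist()) for u in (390,394,398)])
E
```

```text
164 [(390, np.float64(0.532), np.float64(0.197), np.float64(0.124), [6, 9, 9]), (394, np.float64(0.551), np.float64(0.2), np.float64(0.139), [15, 17, 20]), (398, np.float64(0.553), np.float64(0.208), np.float64(0.141), [61, 56, 55])]
168 [(390, np.float64(0.542), np.float64(0.197), np.float64(0.122), [15, 11, 19]), (394, np.float64(0.549), np.float64(0.203), np.float64(0.128), [14, 10, 16]), (398, np.float64(0.55), np.float64(0.21), np.float64(0.13), [83, 79, 77])]
172 [(390, np.float64(0.542), np.float64(0.198), np.float64(0.112), [111, 107, 103]), (394, np.float64(0.546), np.float64(0.205), np.float64(0.116), [10, 4, 10]), (398, np.float64(0.536), np.float64(0.215), np.float64(0.109), [6, 12, 10])]
176 [(390, np.float64(0.413), np.float64(0.227), np.float64(0.002), [119, 114, 111]), (394, np.float64(0.54), np.float64(0.208), np.float64(0.102), [32, 33, 36]), (398, np.float64(0.55), np.float64(0.214), np.float64(0.11), [20, 21, 22])]
180 [(390, np.float64(0.544), np.float64(0.201), np.float64(0.094), [35, 29, 27]), (394, np.float64(0.545), np.float64(0.209), np.float64(0.096), [60, 
[... 2017 characters left out ...]
at64(0.605), np.float64(0.204), np.float64(0.053), [92, 49, 16]), (394, np.float64(0.582), np.float64(0.218), np.float64(0.033), [64, 52, 38]), (398, np.float64(0.582), np.float64(0.225), np.float64(0.034), [54, 55, 56])]
220 [(390, np.float64(0.615), np.float64(0.204), np.float64(0.051), [105, 63, 28]), (394, np.float64(0.594), np.float64(0.217), np.float64(0.033), [53, 54, 56]), (398, np.float64(0.591), np.float64(0.225), np.float64(0.031), [52, 55, 55])]
224 [(390, np.float64(0.607), np.float64(0.208), np.float64(0.033), [52, 50, 51]), (394, np.float64(0.607), np.float64(0.215), np.float64(0.034), [52, 52, 55]), (398, np.float64(0.603), np.float64(0.224), np.float64(0.031), [53, 53, 55])]
```

Depth shows the shut fingertips near z≈0.070 with TCP read as 0.059, so the fingers really end ~35 mm short of what the text says. I'll open, go down 30 mm, and measure again.

Emit:
move_arm:
  commands:
    - {"hand": 0.1,"dp": [0,0,0],"roll": 0}
    - {"hand": 0.1,"dp": [0,0,0],"roll": 0}
    - {"hand": 0.1,"dp": [0,0,0],"roll": 0}
    - {"hand": 0.1,"dp": [0,0,0],"roll": 0}
    - {"hand": 0.1,"dp": [0,0,0.005],"roll": 0}
    - {"hand": 0.1,"dp": [0,0,0.01],"roll": 0}
    - {"hand": 0.1,"dp": [0,0,0.016],"roll": 0}
    - {"hand": 0.1,"dp": [0,0,0.022],"roll": 0}
    - {"hand": 0.1,"dp": [0,0,0.026],"roll": 0}
    - {"hand": 0.1,"dp": [0,0,0.03],"roll": 0}

```text
clock: 3.2
position: [0.5367, 0.2164, 0.028]
tool_rot: [0.997, -0.083, -0.0, 0.0]
wrist_force: [-0.0, -0.7, 0.3]
finger_gap: 0.0469
grasp_force: 0.0
```

```bash
python3 - <<'E'
from bench import *
from h import *
go(.5365,.2158,.028,-9.5)
I=[]
for n,(u,v,wd,ht) in(('top',(100,180,150,130)),('scene',(290,100,150,130))):
    d=get_image(n); pickle.dump(d,open(f'{n}2.pkl','wb'))
    I.append(np.clip(cv2.resize(d['image'][v:v+ht,u:u+wd,::-1],None,fx=2.6,fy=2.6,interpolation=2)*2.2,0,255))
cv2.imwrite('pics/p2.png',np.hstack(I).astype(np.uint8))
C=cloud(d)
m=(C[...,0]>.535)&(C[...,0]<.56)&(C[...,1]>.15)&(C[...,1]<.28)&(C[...,2]>.035)&(C[...,2]<.11)
g=d['image'].astype(int);gr=m&(g[...,0]-g[...,2]<12)
for u in range(370,420,3):
    vs=np.nonzero(gr[:,u])[0]
    if len(vs): print(u,vs.max(),C[vs.max(),u].round(3),C[vs.max()-2,u].round(3))
E
```

```text
t3.2 pos [0.5367 0.2164 0.028 ] yaw -9.49 F [-0.  -0.7  0.3] gap 0.0469 grip 0 q6 0.75
dp [-0.0001  0.0006 -0.    ] roll 0.0
370 179 [0.541 0.162 0.09 ] [0.537 0.162 0.092]
373 179 [0.54  0.168 0.09 ] [0.541 0.168 0.096]
376 194 [0.535 0.182 0.047] [0.539 0.18  0.056]
379 197 [0.544 0.187 0.047] [0.542 0.187 0.051]
382 206 [0.557 0.195 0.035] [0.531 0.199 0.018]
385 202 [0.554 0.199 0.044] [0.518 0.206 0.018]
388 176 [0.549 0.195 0.108] [0.551 0.193 0.114]
406 202 [0.551 0.242 0.046] [0.553 0.24  0.053]
409 200 [0.549 0.247 0.05 ] [0.551 0.246 0.057]
412 195 [0.548 0.251 0.063] [0.55  0.249 0.07 ]
415 188 [0.548 0.253 0.082] [0.549 0.251 0.088]
418 187 [0.553 0.257 0.089] [0.55  0.256 0.091]
```

View pics/p2.png

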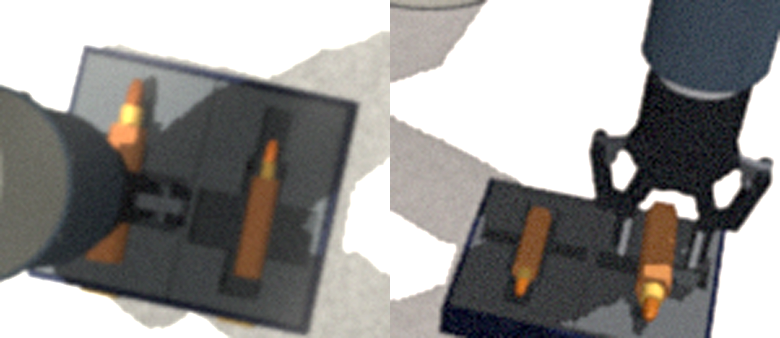

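Fingers straddle the handle (scene: at (628,240) and (703,245)), tips ≈0.045 at TCP 0.028. Another 7 mm down, then close.

Emit:
move_arm:
  commands:
    - {"hand": 0.1,"dp": [0,0,0.003],"roll": 0}
    - {"hand": 0.1,"dp": [0,0,0.006],"roll": 0}
    - {"hand": 0.1,"dp": [0,0,0.007],"roll": 0}
    - {"hand": -0.2,"dp": [0,0,0.007],"roll": 0}
    - {"hand": -0.4,"dp": [0,0,0.007],"roll": 0}
    - {"hand": -0.6,"dp": [0,0,0.007],"roll": 0}
    - {"hand": -0.8,"dp": [0,0,0.007],"roll": 0}
    - {"hand": -1,"dp": [0,0,0.007],"roll": 0}
    - {"hand": -1,"dp": [0,0,0.007],"roll": 0}
    - {"hand": -1,"dp": [0,0,0.007],"roll": 0}

```text
clock: 4.3
position: [0.5369, 0.2165, 0.0218]
tool_rot: [0.997, -0.083, 0.0, -0.0]
wrist_force: [-0.2, -1.2, 3.7]
finger_gap: 0.0239
grasp_force: 58.9
```

```bash
python3 - <<'E'
from h import *
go(.521,-.19,.10,-9.5)
E
```

```text
t4.3 pos [0.5369 0.2165 0.0218] yaw -9.49 F [-0.2 -1.2  3.7] gap 0.0239 grip 59 q6 0.75
dp [ 0.0513  0.4036 -0.0783] roll 0.0
```

Emit:
move_arm:
  commands:
    - {"hand": -1,"dp": [0,0,-0.015],"roll": 0}
    - {"hand": -1,"dp": [0,0,-0.035],"roll": 0}
    - {"hand": -1,"dp": [0,0,-0.06],"roll": 0}
    - {"hand": -1,"dp": [0.003,0.025,-0.078],"roll": 0}
    - {"hand": -1,"dp": [0.008,0.065,-0.078],"roll": 0}
    - {"hand": -1,"dp": [0.013,0.105,-0.078],"roll": 0}
    - {"hand": -1,"dp": [0.018,0.145,-0.078],"roll": 0}
    - {"hand": -1,"dp": [0.023,0.185,-0.078],"roll": 0}
    - {"hand": -1,"dp": [0.028,0.225,-0.078],"roll": 0}
    - {"hand": -1,"dp": [0.033,0.265,-0.078],"roll": 0}

```text
clock: 5.3
position: [0.525, -0.0518, 0.0991]
tool_rot: [0.997, -0.083, -0.0, -0.0]
wrist_force: [1.3, -1.0, -1.4]
finger_gap: 0.024
grasp_force: 58.9
```

Emit:
move_arm:
  commands:
    - {"hand": -1,"dp": [0.005,0.04,0],"roll": 0}
    - {"hand": -1,"dp": [0.01,0.08,0],"roll": 0}
    - {"hand": -1,"dp": [0.014,0.115,0],"roll": 0}
    - {"hand": -1,"dp": [0.017,0.135,0],"roll": 0}
    - {"hand": -1,"dp": [0.018,0.139,0.01],"roll": 0}
    - {"hand": -1,"dp": [0.018,0.139,0.03],"roll": 0}
    - {"hand": -1,"dp": [0.018,0.139,0.05],"roll": 0}
    - {"hand": -1,"dp": [0.018,0.139,0.07],"roll": 0}
    - {"hand": -1,"dp": [0.018,0.139,0.08],"roll": 0}
    - {"hand": -1,"dp": [0.018,0.139,0.08],"roll": 0}

```text
clock: 6.3
position: [0.519, -0.1896, 0.0176]
tool_rot: [0.997, -0.083, -0.002, -0.0]
wrist_force: [-0.3, -0.1, -0.6]
finger_gap: 0.024
grasp_force: 59.0
```

```bash
python3 - <<'E'
from bench import *
from h import *
go(.521,-.19,.008,-9.5)
I=[]
for n,(u,v,wd,ht) in(('top',(300,190,150,130)),('scene',(130,90,150,130))):
    d=get_image(n); pickle.dump(d,open(f'{n}3.pkl','wb'))
    I.append(np.clip(cv2.resize(d['image'][v:v+ht,u:u+wd,::-1],None,fx=2.6,fy=2.6,interpolation=2)*2.2,0,255))
cv2.imwrite('pics/p3.png',np.hstack(I).astype(np.uint8))
E
```

```text
t6.3 pos [ 0.519  -0.1896  0.0176] yaw -9.48 F [-0.3 -0.1 -0.6] gap 0.0240 grip 59 q6 1.47
dp [0.002  0.     0.0096] roll 0.0
```

View pics/p3.png

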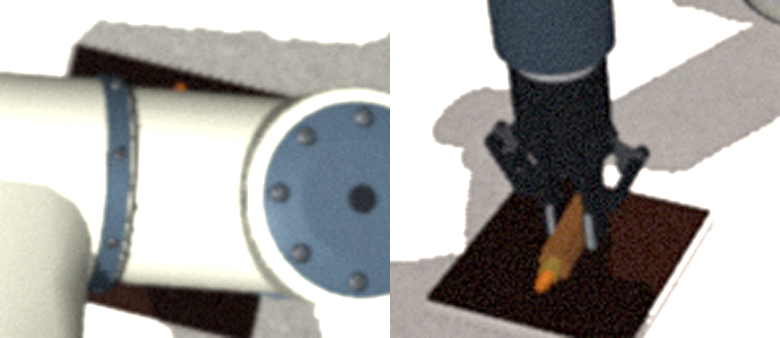

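Held and carried over the cushion (scene: handle (560,245), tip (542,288)). Lower ~11 mm, release, rise.

Emit:
move_arm:
  commands:
    - {"hand": -1,"dp": [0,0,0.003],"roll": 0}
    - {"hand": -1,"dp": [0,0,0.006],"roll": 0}
    - {"hand": -1,"dp": [0,0,0.009],"roll": 0}
    - {"hand": -1,"dp": [0,0,0.0105],"roll": 0}
    - {"hand": -1,"dp": [0,0,0.0105],"roll": 0}
    - {"hand": -0.3,"dp": [0,0,0.0105],"roll": 0}
    - {"hand": 0.1,"dp": [0,0,0.0105],"roll": 0}
    - {"hand": 0.1,"dp": [0,0,0.0105],"roll": 0}
    - {"hand": 0.1,"dp": [0,0,-0.02],"roll": 0}
    - {"hand": 0.1,"dp": [0,0,-0.06],"roll": 0}

```text
clock: 7.4
position: [0.5187, -0.1901, 0.0785]
tool_rot: [0.997, -0.083, -0.003, -0.0]
wrist_force: [1.8, -0.2, 0.4]
finger_gap: 0.0471
grasp_force: 0.0
```

```bash
python3 - <<'E'
from bench import *
from h import *
go(.512,.1192,.08,-9.8)
E
```

```text
t7.4 pos [ 0.5187 -0.1901  0.0785] yaw -9.50 F [ 1.8 -0.2  0.4] gap 0.0471 grip 0 q6 1.47
dp [-0.0577 -0.304  -0.0012] roll 0.3
```

Emit:
move_arm:
  commands:
    - {"hand": 0.1,"dp": [-0.008,-0.04,-0.001],"roll": 0}
    - {"hand": 0.1,"dp": [-0.015,-0.08,-0.001],"roll": 0}
    - {"hand": 0.1,"dp": [-0.023,-0.12,-0.001],"roll": 0}
    - {"hand": 0.1,"dp": [-0.03,-0.16,-0.001],"roll": 0}
    - {"hand": 0.1,"dp": [-0.038,-0.2,-0.001],"roll": 0.3}
    - {"hand": 0.1,"dp": [-0.046,-0.24,-0.001],"roll": 0.3}
    - {"hand": 0.1,"dp": [-0.053,-0.28,-0.001],"roll": 0.3}
    - {"hand": 0.1,"dp": [-0.0577,-0.304,-0.001],"roll": 0.3}
    - {"hand": 0.1,"dp": [-0.0577,-0.304,0.02],"roll": 0.3}
    - {"hand": 0.1,"dp": [-0.0577,-0.304,0.04],"roll": 0.3}

```text
clock: 8.4
position: [0.5141, 0.1203, 0.0395]
tool_rot: [0.996, -0.084, 0.001, -0.001]
wrist_force: [-0.1, -1.5, -0.6]
finger_gap: 0.0472
grasp_force: 0.0
```

```bash
python3 - <<'E'
from bench import *
from h import *
go(.512,.1192,.004,-9.8)
d=get_image('top');pickle.dump(d,open('top4.pkl','wb'))
C=cloud(d);hsv=cv2.cvtColor(d['image'],cv2.COLOR_RGB2HSV);m=((hsv[...,0]<20)&(hsv[...,1]>110)&(hsv[...,2]>50))
m[:,:310]=0;m[:,410:]=0;m[:210]=0;m[318:]=0;m&=C[...,2]>.028
v,u=np.nonzero(m);Q=np.array([w(d,i,j,.035) for i,j in zip(u,v)])[:,:2]
l=cv2.fitLine(Q.astype(np.float32),cv2.DIST_L2,0,.01,.01).ravel();pr=(Q-l[2:])@l[:2]
print(len(Q),np.degrees(np.arctan2(l[1],l[0])),(l[2:]+l[:2]*pr.min()),(l[2:]+l[:2]*pr.max()),C[m][:,2].max(),np.median(C[m][:,2]))
E
```

```text
t8.4 pos [0.5141 0.1203 0.0395] yaw -9.69 F [-0.1 -1.5 -0.6] gap 0.0472 grip 0 q6 0.88
dp [-0.0019  0.0015  0.0355] roll 0.1
778 -8.378397 [ 0.47308383 -0.18229323] [ 0.6005037  -0.20105988] 1.0010183594551427 0.04303742681260339
```

Emit:
move_arm:
  commands:
    - {"hand": 0.1,"dp": [-0.001,0.001,0.01],"roll": 0}
    - {"hand": 0.1,"dp": [-0.001,0.001,0.02],"roll": 0}
    - {"hand": 0.1,"dp": [-0.001,0.001,0.028],"roll": 0}
    - {"hand": 0.1,"dp": [-0.001,0.001,0.0345],"roll": 0}
    - {"hand": -0.1,"dp": [-0.001,0.001,0.0345],"roll": 0}
    - {"hand": -0.4,"dp": [-0.001,0.001,0.0345],"roll": 0}
    - {"hand": -0.7,"dp": [-0.001,0.001,0.0345],"roll": 0}
    - {"hand": -1,"dp": [-0.001,0.001,0.0345],"roll": 0}
    - {"hand": -1,"dp": [-0.001,0.001,0.0345],"roll": 0}
    - {"hand": -1,"dp": [-0.001,0.001,0.0345],"roll": 0}

```text
clock: 9.45
position: [0.513, 0.1183, 0.0056]
tool_rot: [0.996, -0.085, 0.001, -0.0]
wrist_force: [-1.0, 0.3, 5.9]
finger_gap: 0.0178
grasp_force: 59.0
```

```bash
python3 - <<'E'
from bench import *
from h import *
go(.5367,.2152,.06,-10.6)
E
```

```text
t9.4 pos [0.513  0.1183 0.0056] yaw -9.78 F [-1.   0.3  5.9] gap 0.0178 grip 59 q6 0.88
dp [ 0.007  -0.0996 -0.0543] roll 0.8
```

Small burnisher is gripped. The image saved while the arm was over the cushion shows the empty small cutout; I'll read it enlarged.

```bash
python3 - <<'E'
from h import *
d=pickle.load(open('top3.pkl','rb'))
I=cv2.resize(d['image'][195:295,108:188,::-1],None,fx=6,fy=6,interpolation=2)*np.float64(3.)
b=pickle.load(open('scene3.pkl','rb'))
J=cv2.resize(b['image'][165:245,360:425,::-1],None,fx=4.5,fy=4.5,interpolation=2)*np.float64(3.)
J=cv2.copyMakeBorder(J,0,600-J.shape[0],0,0,0)
cv2.imwrite('pics/p4.png',np.clip(np.hstack([I,J]),0,255).astype(np.uint8))
E
```

```text
(no output)
```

View pics/p4.png

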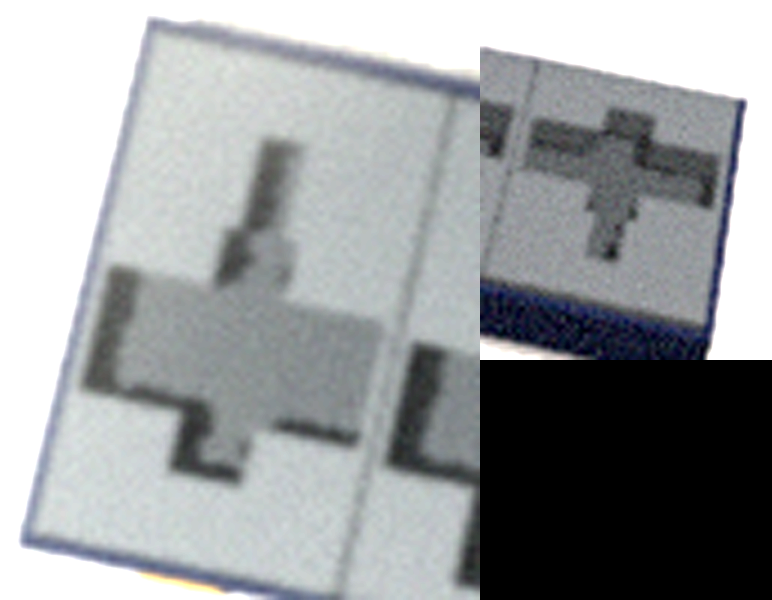

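Small cutout in the crop: slot end centre (282,143), tail end centre (206,476), recess corners (110,267), (82,388), (357,443), (384,322).

```bash
python3 - <<'E'
from h import *
a=pickle.load(open('top3.pkl','rb'))
T=lambda x,y:w(a,(x+.5)/6-.5+108,(y+.5)/6-.5+195,.032)[:2]
s,t=T(282,143),T(206,476);print(s,t,np.linalg.norm(s-t),np.degrees(np.arctan2(*(s-t)[::-1])), t+(s-t)*38.5/107)
P=np.array([T(*p) for p in[(110,267),(82,388),(357,443),(384,322)]]);print(P.mean(0),[np.linalg.norm(P[i]-P[(i+1)%4]).round(4) for i in range(4)])
o=[T(*p) for p in[(455,97),(342,597)]];print('seam',o,np.degrees(np.arctan2(*(o[0]-o[1])[::-1])))
E
```

```text
[0.60284618 0.20235663] [0.49911035 0.22224022] 0.10562424475026047 -10.850577792605417 [0.53643586 0.21508584]
[0.53654705 0.21514806] [np.float64(0.0382), np.float64(0.0868), np.float64(0.0382), np.float64(0.0869)]
seam [array([0.61795531, 0.1488196 ]), array([0.46231631, 0.17923008])] -11.05579600318117
```

Emit:
move_arm:
  commands:
    - {"hand": -1,"dp": [0,0,-0.01],"roll": 0}
    - {"hand": -1,"dp": [0,0,-0.03],"roll": 0}
    - {"hand": -1,"dp": [0,0,-0.054],"roll": 0}
    - {"hand": -1,"dp": [0.002,-0.02,-0.054],"roll": 0.4}
    - {"hand": -1,"dp": [0.004,-0.05,-0.054],"roll": 0.8}
    - {"hand": -1,"dp": [0.007,-0.08,-0.054],"roll": 1.1}
    - {"hand": -1,"dp": [0.0075,-0.0995,-0.054],"roll": 1.1}
    - {"hand": -1,"dp": [0.0075,-0.0995,-0.054],"roll": 1.1}
    - {"hand": -1,"dp": [0.0075,-0.0995,-0.054],"roll": 1.1}
    - {"hand": -1,"dp": [0.0075,-0.0995,-0.054],"roll": 1.1}

```text
clock: 10.45
position: [0.5364, 0.2141, 0.0589]
tool_rot: [0.995, -0.095, -0.0, 0.0]
wrist_force: [0.1, -0.5, -0.8]
finger_gap: 0.0176
grasp_force: 58.8
```

```bash
python3 - <<'E'
from bench import *
from h import *
go(.5372,.2151,.06,-10.9)
b=get_image('scene');pickle.dump(b,open('scene5.pkl','wb'));a=get_image('top');pickle.dump(a,open('top5.pkl','wb'))
I=cv2.resize(b['image'][150:230,350:450,::-1],None,fx=5,fy=5,interpolation=2)*np.float64(2.5)
J=cv2.resize(a['image'][200:280,120:180,::-1],None,fx=5,fy=5,interpolation=2)*np.float64(2.5)
cv2.imwrite('pics/p5.png',np.clip(np.hstack([I,J]),0,255).astype(np.uint8))
E
```

```text
t10.4 pos [0.5364 0.2141 0.0589] yaw -10.92 F [ 0.1 -0.5 -0.8] gap 0.0176 grip 59 q6 0.73
dp [ 0.0006 -0.0011 -0.0011] roll -0.0
```

View pics/p5.png

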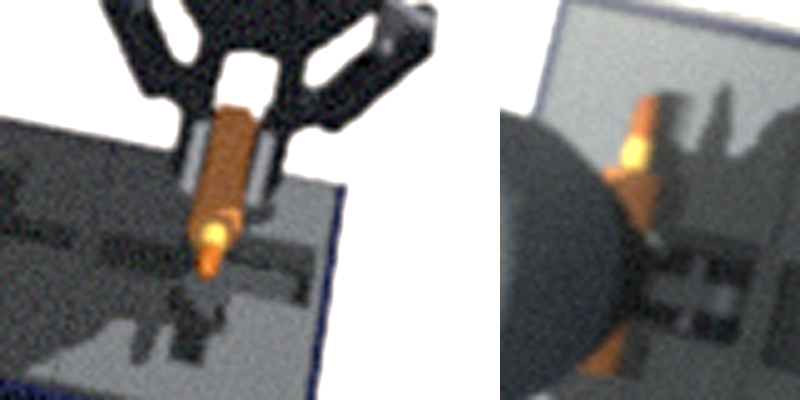

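Scene: tip at (208,275), ferrule (214,236), level in the jaws; top: tip (650,96), tail (603,372). Triangulate to place it.

```bash
python3 - <<'E'
from h import *
a=pickle.load(open('top5.pkl','rb'));b=pickle.load(open('scene5.pkl','rb'))
T=lambda x,y:((x+.5)/5-.5+120,(y+.5)/5-.5+200)
S=lambda x,y:((x+.5)/5-.5+350,(y+.5)/5-.5+150)
t=tri(a,T(150,96),b,S(208,276));f=tri(a,T(135,153),b,S(214,236));print(t,f)
ax=np.array([np.cos(np.radians(-10.9)),np.sin(np.radians(-10.9))]);pe=np.array([-ax[1],ax[0]])
home=np.array([.5365,.2151])
print('tip err along/perp',(t[:2]-home-.064*ax)@ax,(t[:2]-home-.064*ax)@pe)
print('fer err',(f[:2]-home-.042*ax)@ax,(f[:2]-home-.042*ax)@pe)
q=w(a,*T(103,372),t[2]-.01);print('tail low edge',q,(q[:2]-home+.036*ax)@ax)
print('tail top ',(w(a,*T(103,372),t[2]+.01)[:2]-home+.036*ax)@ax)
E
```

```text
[0.59857785 0.20240456 0.07651991] [0.57787011 0.20604913 0.07947598]
tip err along/perp -0.0006414664416868868 -0.0007277624667794313
fer err 0.0003352159335073566 -0.0010646833817065332
tail low edge [0.49991343 0.21738745 0.06651991] -0.0003590470071564631
tail top  0.0010753783068410939
```

Emit:
move_arm:
  commands:
    - {"hand": -1,"dp": [0,-0.001,0.01],"roll": 0}
    - {"hand": -1,"dp": [0,-0.001,0.018],"roll": 0}
    - {"hand": -1,"dp": [0,-0.001,0.024],"roll": 0}
    - {"hand": -1,"dp": [0,-0.001,0.03],"roll": 0}
    - {"hand": -1,"dp": [0,-0.001,0.034],"roll": 0}
    - {"hand": -1,"dp": [0,-0.001,0.037],"roll": 0}
    - {"hand": -1,"dp": [0,-0.001,0.039],"roll": 0}
    - {"hand": -1,"dp": [0,-0.001,0.041],"roll": 0}
    - {"hand": -1,"dp": [0,-0.001,0.042],"roll": 0}
    - {"hand": -1,"dp": [0,-0.001,0.043],"roll": 0}

```text
clock: 11.55
position: [0.5373, 0.2156, 0.0167]
tool_rot: [0.996, -0.095, 0.0, 0.0]
wrist_force: [-1.2, -3.4, 6.3]
finger_gap: 0.0174
grasp_force: 59.5
```

```bash
python3 - <<'E'
from h import *
go(.5367,.2152,.0105,-10.9)
E
```

```text
t11.6 pos [0.5373 0.2156 0.0167] yaw -10.87 F [-1.2 -3.4  6.3] gap 0.0174 grip 59 q6 0.73
dp [-0.0005  0.0005  0.0062] roll 0.0
```

Emit:
move_arm:
  commands:
    - {"hand": -1,"dp": [0,0,0.0005],"roll": 0}
    - {"hand": -1,"dp": [0,0,0.001],"roll": 0}
    - {"hand": -1,"dp": [0,0,0.0015],"roll": 0}
    - {"hand": -1,"dp": [0,0,0.002],"roll": 0}
    - {"hand": -1,"dp": [0,0,0.0025],"roll": 0}
    - {"hand": -1,"dp": [0,0,0.003],"roll": 0}
    - {"hand": -1,"dp": [0,0,0.0035],"roll": 0}
    - {"hand": -1,"dp": [0,0,0.004],"roll": 0}
    - {"hand": -1,"dp": [0,0,0.004],"roll": 0}
    - {"hand": -1,"dp": [0,0,0.004],"roll": 0}

```text
clock: 12.55
position: [0.538, 0.2156, 0.0145]
tool_rot: [0.996, -0.095, 0.001, -0.0]
wrist_force: [-3.9, -3.6, 13.9]
finger_gap: 0.0173
grasp_force: 60.3
```

Emit:
move_arm:
  commands:
    - {"hand": -1,"dp": [0,0,0.0005],"roll": 0}
    - {"hand": -1,"dp": [0,0,0.001],"roll": 0}
    - {"hand": -1,"dp": [0,0,0.0015],"roll": 0}
    - {"hand": -1,"dp": [0,0,0.002],"roll": 0}
    - {"hand": -1,"dp": [0,0,0.0025],"roll": 0}
    - {"hand": -1,"dp": [0,0,0.003],"roll": 0}
    - {"hand": -1,"dp": [0,0,0.0035],"roll": 0}
    - {"hand": -1,"dp": [0,0,0.004],"roll": 0}
    - {"hand": -1,"dp": [0,0,0.004],"roll": 0}
    - {"hand": -1,"dp": [0,0,0.004],"roll": 0}

```text
clock: 13.55
position: [0.5388, 0.2158, 0.0106]
tool_rot: [0.996, -0.094, 0.002, -0.0]
wrist_force: [-1.9, -3.4, 12.2]
finger_gap: 0.0173
grasp_force: 60.1
```

Emit:
move_arm:
  commands:
    - {"hand": -1,"dp": [0,0,0.0005],"roll": 0}
    - {"hand": -1,"dp": [0,0,0.001],"roll": 0}
    - {"hand": -1,"dp": [0,0,0.0015],"roll": 0}
    - {"hand": -1,"dp": [0,0,0.002],"roll": 0}
    - {"hand": -1,"dp": [0,0,0.0025],"roll": 0}
    - {"hand": -1,"dp": [0,0,0.003],"roll": 0}
    - {"hand": -1,"dp": [0,0,0.003],"roll": 0}
    - {"hand": -1,"dp": [0,0,0.003],"roll": 0}
    - {"hand": -1,"dp": [0,0,0.003],"roll": 0}
    - {"hand": -1,"dp": [0,0,0.003],"roll": 0}

```text
clock: 14.55
position: [0.5388, 0.2158, 0.0105]
tool_rot: [0.996, -0.094, 0.003, -0.0]
wrist_force: [-9.7, -4.3, 30.6]
finger_gap: 0.0179
grasp_force: 62.2
```

Emit:
move_arm:
  commands:
    - {"hand": -1,"dp": [0,0,-0.003],"roll": 0}
    - {"hand": -0.4,"dp": [0,0,-0.005],"roll": 0}
    - {"hand": 0,"dp": [0,0,-0.005],"roll": 0}
    - {"hand": 0.1,"dp": [0,0,-0.005],"roll": 0}
    - {"hand": 0.1,"dp": [0,0,-0.015],"roll": 0}
    - {"hand": 0.1,"dp": [0,0,-0.035],"roll": 0}
    - {"hand": 0.1,"dp": [0,0,-0.05],"roll": 0}
    - {"hand": -0.5,"dp": [0,0,-0.05],"roll": 0}
    - {"hand": -1,"dp": [0,0,-0.05],"roll": 0}
    - {"hand": -1,"dp": [0,0,-0.05],"roll": 0}

```text
clock: 15.55
position: [0.5364, 0.2156, 0.0541]
tool_rot: [0.995, -0.095, -0.001, 0.0]
wrist_force: [-0.2, -0.2, 0.0]
finger_gap: 0.0038
grasp_force: 0.0
```

```bash
python3 - <<'E'
from bench import *
from h import *
go(.5365-.026*.982,.2152+.026*.189,.034,-10.9)
go(.5365+.026*.982,.2152-.026*.189,.034,-10.9)
b=get_image('scene');C=cloud(b)
hsv=cv2.cvtColor(b['image'],cv2.COLOR_RGB2HSV);m=(hsv[...,0]<22)&(hsv[...,1]>110)&(hsv[...,2]>35)
m[:,:372]=0;m[:,420:]=0;m[:165]=0;m[240:]=0
X=C[m]
ax=np.array([.982,-.189]);pr=(X[:,:2]-[.5365,.2151])@ax
for lo in range(-45,75,8):
    k=(pr*1e3>=lo)&(pr*1e3<lo+8); print(lo,k.sum(),np.percentile(X[k,2],80).round(4) if k.any() else '')
E
```

```text
t15.6 pos [0.5364 0.2156 0.0541] yaw -10.90 F [-0.2 -0.2  0. ] gap 0.0038 grip 0 q6 0.73
dp [-0.0258  0.0004  0.0202] roll -0.0
t15.6 pos [0.5364 0.2156 0.0541] yaw -10.90 F [-0.2 -0.2  0. ] gap 0.0038 grip 0 q6 0.73
dp [0.0262 0.0004 0.0201] roll -0.0
-45 0 
-37 2 0.0388
-29 14 0.0399
-21 30 0.0398
-13 18 0.0399
-5 23 0.0402
3 28 0.0395
11 19 0.0405
19 26 0.0403
27 25 0.0399
35 44 0.0372
43 16 0.0334
51 12 0.0338
59 11 0.0339
67 0
```

Emit:
move_arm:
  commands:
    - {"hand": -1,"dp": [-0.026,0,0],"roll": 0}
    - {"hand": -1,"dp": [-0.026,0,0.012],"roll": 0}
    - {"hand": -1,"dp": [-0.026,0,0.02],"roll": 0}
    - {"hand": -1,"dp": [-0.026,0,0.023],"roll": 0}
    - {"hand": -1,"dp": [-0.026,0,0.025],"roll": 0}
    - {"hand": -1,"dp": [-0.026,0,0.027],"roll": 0}
    - {"hand": -1,"dp": [-0.026,0,0.028],"roll": 0}
    - {"hand": -1,"dp": [-0.026,0,0.029],"roll": 0}
    - {"hand": -1,"dp": [-0.026,0,0.03],"roll": 0}
    - {"hand": -1,"dp": [-0.026,0,0.03],"roll": 0}

```text
clock: 16.6
position: [0.5121, 0.2212, 0.0264]
tool_rot: [0.996, -0.095, 0.001, -0.001]
wrist_force: [-4.1, -0.1, 7.6]
finger_gap: 0.0001
grasp_force: 3.5
```

Contact at TCP 0.0264 (tail). Press more.

Emit:
move_arm:
  commands:
    - {"hand": -1,"dp": [0,0,0.001],"roll": 0}
    - {"hand": -1,"dp": [0,0,0.002],"roll": 0}
    - {"hand": -1,"dp": [0,0,0.003],"roll": 0}
    - {"hand": -1,"dp": [0,0,0.004],"roll": 0}
    - {"hand": -1,"dp": [0,0,0.0045],"roll": 0}
    - {"hand": -1,"dp": [0,0,0.005],"roll": 0}
    - {"hand": -1,"dp": [0,0,0.005],"roll": 0}
    - {"hand": -1,"dp": [0,0,0.005],"roll": 0}
    - {"hand": -1,"dp": [0,0,0.005],"roll": 0}
    - {"hand": -1,"dp": [0,0,0.005],"roll": 0}

```text
clock: 17.6
position: [0.5125, 0.2213, 0.0261]
tool_rot: [0.996, -0.094, 0.002, -0.001]
wrist_force: [-15.3, -3.1, 39.2]
finger_gap: 0.0003
grasp_force: 19.4
```

Emit:
move_arm:
  commands:
    - {"hand": -1,"dp": [0,0,-0.01],"roll": 0}
    - {"hand": -1,"dp": [0,0,-0.02],"roll": 0}
    - {"hand": -1,"dp": [0.03,0,-0.02],"roll": 0}
    - {"hand": -1,"dp": [0.052,0,-0.02],"roll": 0}
    - {"hand": -1,"dp": [0.052,0,-0.012],"roll": 0}
    - {"hand": -1,"dp": [0.052,0,-0.008],"roll": 0}
    - {"hand": -1,"dp": [0.052,0,-0.005],"roll": 0}
    - {"hand": -1,"dp": [0.052,0,-0.003],"roll": 0}
    - {"hand": -1,"dp": [0.052,0,-0.001],"roll": 0}
    - {"hand": -1,"dp": [0.052,0,-0.001],"roll": 0}

```text
clock: 18.6
position: [0.5624, 0.211, 0.0262]
tool_rot: [0.996, -0.094, 0.002, 0.0]
wrist_force: [-12.5, -3.5, 29.6]
finger_gap: -0.0001
grasp_force: 15.3
```

Emit:
move_arm:
  commands:
    - {"hand": -1,"dp": [0,0,0],"roll": 0}
    - {"hand": -1,"dp": [0,0,0.0005],"roll": 0}
    - {"hand": -1,"dp": [0,0,0.001],"roll": 0}
    - {"hand": -1,"dp": [0,0,0.001],"roll": 0}
    - {"hand": -1,"dp": [0,0,0.001],"roll": 0}
    - {"hand": -1,"dp": [0,0,0.001],"roll": 0}
    - {"hand": -1,"dp": [0,0,0.001],"roll": 0}
    - {"hand": -1,"dp": [0,0,0.001],"roll": 0}
    - {"hand": -1,"dp": [0,0,0.001],"roll": 0}
    - {"hand": -1,"dp": [0,0,0.001],"roll": 0}

```text
clock: 19.6
position: [0.5624, 0.211, 0.0261]
tool_rot: [0.996, -0.094, 0.002, -0.0]
wrist_force: [-15.0, -3.8, 36.8]
finger_gap: 0.0004
grasp_force: 18.0
```

Small is level and home at both ends. Now back to the large one.

```bash
python3 - <<'E'
from h import *
go(.519,-.1898,.08,-9.5)
E
```

```text
t19.6 pos [0.5624 0.211  0.0261] yaw -10.74 F [-15.   -3.8  36.8] gap 0.0004 grip 18 q6 0.76
dp [ 0.0322  0.4018 -0.054 ] roll -1.2
```

Emit:
move_arm:
  commands:
    - {"hand": -1,"dp": [0,0,-0.02],"roll": 0}
    - {"hand": -1,"dp": [0,0,-0.05],"roll": 0}
    - {"hand": 0.1,"dp": [0.003,0.04,-0.061],"roll": -0.5}
    - {"hand": 0.1,"dp": [0.007,0.085,-0.061],"roll": -1}
    - {"hand": 0.1,"dp": [0.011,0.13,-0.061],"roll": -1.4}
    - {"hand": 0.1,"dp": [0.015,0.175,-0.061],"roll": -1.4}
    - {"hand": 0.1,"dp": [0.019,0.22,-0.061],"roll": -1.4}
    - {"hand": 0.1,"dp": [0.022,0.265,-0.061],"roll": -1.4}
    - {"hand": 0.1,"dp": [0.026,0.31,-0.061],"roll": -1.4}
    - {"hand": 0.1,"dp": [0.029,0.355,-0.061],"roll": -1.4}

```text
clock: 20.6
position: [0.5227, -0.1442, 0.0809]
tool_rot: [0.997, -0.082, -0.0, -0.0]
wrist_force: [1.7, 0.1, -0.8]
finger_gap: 0.047
grasp_force: 0.0
```

Emit:
move_arm:
  commands:
    - {"hand": 0.1,"dp": [0.002,0.03,0],"roll": 0}
    - {"hand": 0.1,"dp": [0.003,0.047,0],"roll": 0}
    - {"hand": 0.1,"dp": [0.003,0.047,0],"roll": 0}
    - {"hand": 0.1,"dp": [0.003,0.047,0],"roll": 0}
    - {"hand": 0.1,"dp": [0.003,0.047,0],"roll": 0}
    - {"hand": 0.1,"dp": [0.003,0.047,0.01],"roll": 0}
    - {"hand": 0.1,"dp": [0.003,0.047,0.02],"roll": 0}
    - {"hand": 0.1,"dp": [0.003,0.047,0.02],"roll": 0}
    - {"hand": 0.1,"dp": [0.003,0.047,0.02],"roll": 0}
    - {"hand": 0.1,"dp": [0.003,0.047,0.02],"roll": 0}

```text
clock: 21.6
position: [0.5193, -0.1899, 0.0611]
tool_rot: [0.997, -0.083, 0.0, 0.0]
wrist_force: [1.7, 0.1, -0.9]
finger_gap: 0.0468
grasp_force: 0.0
```

```bash
python3 - <<'E'
from h import *
go(.519,-.1898,.0085,-9.5)
E
```

```text
t21.6 pos [ 0.5193 -0.1899  0.0611] yaw -9.48 F [ 1.7  0.1 -0.9] gap 0.0468 grip 0 q6 1.47
dp [-0.0004 -0.0001  0.0526] roll 0.0
```

Emit:
move_arm:
  commands:
    - {"hand": 0.1,"dp": [0,0,0.02],"roll": 0}
    - {"hand": 0.1,"dp": [0,0,0.035],"roll": 0}
    - {"hand": 0.1,"dp": [0,0,0.045],"roll": 0}
    - {"hand": 0.1,"dp": [0,0,0.051],"roll": 0}
    - {"hand": -0.2,"dp": [0,0,0.051],"roll": 0}
    - {"hand": -0.6,"dp": [0,0,0.051],"roll": 0}
    - {"hand": -1,"dp": [0,0,0.051],"roll": 0}
    - {"hand": -1,"dp": [0,0,0.051],"roll": 0}
    - {"hand": -1,"dp": [0,0,0.051],"roll": 0}
    - {"hand": -1,"dp": [0,0,0.051],"roll": 0}

```text
clock: 22.6
position: [0.5196, -0.19, 0.0106]
tool_rot: [0.997, -0.083, 0.001, 0.0]
wrist_force: [0.1, 0.3, 3.3]
finger_gap: 0.0237
grasp_force: 59.1
```

```bash
python3 - <<'E'
from h import *
go(.5135,.1206,.08,-10.5)
E
```

```text
t22.6 pos [ 0.5196 -0.19    0.0106] yaw -9.48 F [0.1 0.3 3.3] gap 0.0237 grip 59 q6 1.47
dp [-0.0571 -0.3054 -0.0695] roll 1.0
```

Emit:
move_arm:
  commands:
    - {"hand": -1,"dp": [0,0,-0.02],"roll": 0}
    - {"hand": -1,"dp": [0,0,-0.05],"roll": 0}
    - {"hand": -1,"dp": [-0.005,-0.03,-0.069],"roll": 0}
    - {"hand": -1,"dp": [-0.013,-0.07,-0.069],"roll": 0}
    - {"hand": -1,"dp": [-0.02,-0.11,-0.069],"roll": 0.5}
    - {"hand": -1,"dp": [-0.028,-0.15,-0.069],"roll": 1}
    - {"hand": -1,"dp": [-0.036,-0.19,-0.069],"roll": 1.4}
    - {"hand": -1,"dp": [-0.043,-0.23,-0.069],"roll": 1.4}
    - {"hand": -1,"dp": [-0.05,-0.27,-0.069],"roll": 1.4}
    - {"hand": -1,"dp": [-0.055,-0.295,-0.069],"roll": 1.4}

```text
clock: 23.6
position: [0.5132, 0.1125, 0.0788]
tool_rot: [0.996, -0.094, -0.0, -0.0]
wrist_force: [0.1, 0.1, -0.8]
finger_gap: 0.024
grasp_force: 59.1
```

Emit:
move_arm:
  commands:
    - {"hand": -1,"dp": [-0.002,-0.0105,0],"roll": 0}
    - {"hand": -1,"dp": [-0.002,-0.0105,0.005],"roll": 0}
    - {"hand": -1,"dp": [-0.002,-0.0105,0.01],"roll": 0}
    - {"hand": -1,"dp": [-0.002,-0.0105,0.015],"roll": 0}
    - {"hand": -1,"dp": [-0.002,-0.0105,0.02],"roll": 0}
    - {"hand": -1,"dp": [-0.002,-0.0105,0.02],"roll": 0}
    - {"hand": -1,"dp": [-0.002,-0.0105,0.02],"roll": 0}
    - {"hand": -1,"dp": [-0.002,-0.0105,0.02],"roll": 0}
    - {"hand": -1,"dp": [-0.002,-0.0105,0.02],"roll": 0}
    - {"hand": -1,"dp": [-0.002,-0.0105,0.02],"roll": 0}

```text
clock: 24.6
position: [0.5137, 0.1208, 0.0592]
tool_rot: [0.995, -0.095, 0.0, -0.0]
wrist_force: [-0.1, -0.1, -0.4]
finger_gap: 0.0238
grasp_force: 59.1
```

```bash
python3 - <<'E'
from bench import *
from h import *
go(.5135,.1206,.06,-10.8)
b=get_image('scene');pickle.dump(b,open('scene6.pkl','wb'));a=get_image('top');pickle.dump(a,open('top6.pkl','wb'))
I=cv2.resize(b['image'][150:230,300:400,::-1],None,fx=5,fy=5,interpolation=2)*np.float64(2.5)
J=cv2.resize(a['image'][205:305,170:230,::-1],None,fx=5,fy=5,interpolation=2)*np.float64(2.5)
I=cv2.copyMakeBorder(I,0,100,0,0,0)
cv2.imwrite('pics/p6.png',np.clip(np.hstack([I,J]),0,255).astype(np.uint8))
E
```

```text
t24.6 pos [0.5137 0.1208 0.0592] yaw -10.89 F [-0.1 -0.1 -0.4] gap 0.0238 grip 59 q6 0.85
dp [-0.0001  0.0002 -0.0008] roll -0.1
```

View pics/p6.png

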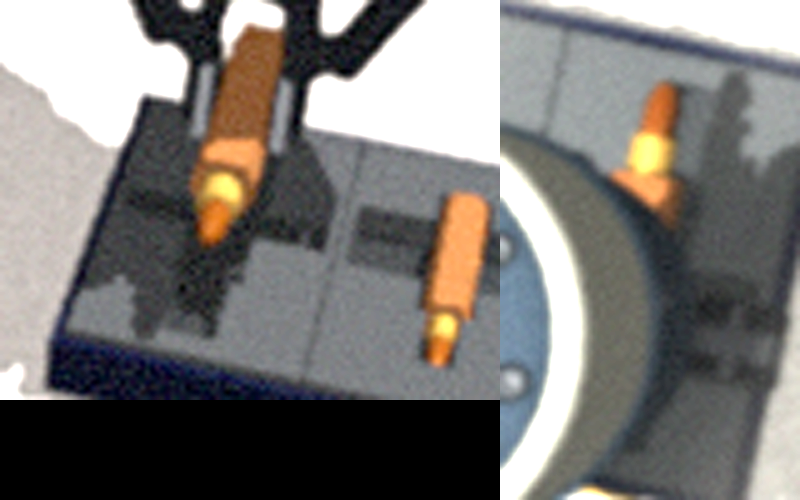

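Small sits in its cutout (right). Large held: tip at scene (210,243), top (665,83); ferrule scene (222,193), top (652,153).

```bash
python3 - <<'E'
from h import *
a=pickle.load(open('top6.pkl','rb'));b=pickle.load(open('scene6.pkl','rb'))
T=lambda x,y:((x+.5)/5-.5+170,(y+.5)/5-.5+205)
S=lambda x,y:((x+.5)/5-.5+300,(y+.5)/5-.5+150)
t=tri(a,T(165,83),b,S(210,244));f=tri(a,T(152,153),b,S(222,193));print(t,f)
ax=np.array([np.cos(np.radians(-10.8)),np.sin(np.radians(-10.8))]);pe=np.array([-ax[1],ax[0]])
home=np.array([.5135,.1206])
print('tip err',(t[:2]-home-.082*ax)@ax,(t[:2]-home-.082*ax)@pe)
print('fer err',(f[:2]-home-.055*ax)@ax,(f[:2]-home-.055*ax)@pe)
E
```

```text
[0.59499759 0.10675869 0.07976711] [0.56961197 0.11056247 0.08482798]
tip err 0.0006476431712620894 0.0016749837082369325
fer err 0.001998917885586122 0.0006545982999576796
```

Emit:
move_arm:
  commands:
    - {"hand": -1,"dp": [-0.0005,0.0008,0.01],"roll": 0}
    - {"hand": -1,"dp": [-0.0005,0.0008,0.02],"roll": 0}
    - {"hand": -1,"dp": [-0.0005,0.0008,0.028],"roll": 0}
    - {"hand": -1,"dp": [-0.0005,0.0008,0.034],"roll": 0}
    - {"hand": -1,"dp": [-0.0005,0.0008,0.038],"roll": 0}
    - {"hand": -1,"dp": [-0.0005,0.0008,0.041],"roll": 0}
    - {"hand": -1,"dp": [-0.0005,0.0008,0.044],"roll": 0}
    - {"hand": -1,"dp": [-0.0005,0.0008,0.046],"roll": 0}
    - {"hand": -1,"dp": [-0.0005,0.0008,0.048],"roll": 0}
    - {"hand": -1,"dp": [-0.0005,0.0008,0.05],"roll": 0}

```text
clock: 25.7
position: [0.5143, 0.1209, 0.0106]
tool_rot: [0.995, -0.095, 0.002, -0.001]
wrist_force: [-1.5, 1.8, 10.7]
finger_gap: 0.024
grasp_force: 59.9
```

On the pads at about the expected height. Pressing in small steps.

Emit:
move_arm:
  commands:
    - {"hand": -1,"dp": [0,0,0.0005],"roll": 0}
    - {"hand": -1,"dp": [0,0,0.001],"roll": 0}
    - {"hand": -1,"dp": [0,0,0.0015],"roll": 0}
    - {"hand": -1,"dp": [0,0,0.002],"roll": 0}
    - {"hand": -1,"dp": [0,0,0.0025],"roll": 0}
    - {"hand": -1,"dp": [0,0,0.003],"roll": 0}
    - {"hand": -1,"dp": [0,0,0.0035],"roll": 0}
    - {"hand": -1,"dp": [0,0,0.004],"roll": 0}
    - {"hand": -1,"dp": [0,0,0.004],"roll": 0}
    - {"hand": -1,"dp": [0,0,0.004],"roll": 0}

```text
clock: 26.7
position: [0.515, 0.1209, 0.0081]
tool_rot: [0.996, -0.094, 0.002, -0.001]
wrist_force: [-5.3, 0.2, 17.8]
finger_gap: 0.0239
grasp_force: 60.7
```

Emit:
move_arm:
  commands:
    - {"hand": -1,"dp": [0,0,0.0005],"roll": 0}
    - {"hand": -1,"dp": [0,0,0.001],"roll": 0}
    - {"hand": -1,"dp": [0,0,0.0015],"roll": 0}
    - {"hand": -1,"dp": [0,0,0.002],"roll": 0}
    - {"hand": -1,"dp": [0,0,0.0025],"roll": 0}
    - {"hand": -1,"dp": [0,0,0.003],"roll": 0}
    - {"hand": -1,"dp": [0,0,0.003],"roll": 0}
    - {"hand": -1,"dp": [0,0,0.003],"roll": 0}
    - {"hand": -1,"dp": [0,0,0.003],"roll": 0}
    - {"hand": -1,"dp": [0,0,0.003],"roll": 0}

```text
clock: 27.7
position: [0.5149, 0.1209, 0.0046]
tool_rot: [0.996, -0.095, 0.002, -0.001]
wrist_force: [-3.4, 1.1, 13.5]
finger_gap: 0.0238
grasp_force: 60.3
```

Emit:
move_arm:
  commands:
    - {"hand": -1,"dp": [0,0,0.0005],"roll": 0}
    - {"hand": -1,"dp": [0,0,0.001],"roll": 0}
    - {"hand": -1,"dp": [0,0,0.0015],"roll": 0}
    - {"hand": -1,"dp": [0,0,0.002],"roll": 0}
    - {"hand": -1,"dp": [0,0,0.0025],"roll": 0}
    - {"hand": -1,"dp": [0,0,0.003],"roll": 0}
    - {"hand": -1,"dp": [0,0,0.003],"roll": 0}
    - {"hand": -1,"dp": [0,0,0.003],"roll": 0}
    - {"hand": -1,"dp": [0,0,0.003],"roll": 0}
    - {"hand": -1,"dp": [0,0,0.003],"roll": 0}

```text
clock: 28.7
position: [0.515, 0.121, 0.0044]
tool_rot: [0.996, -0.094, 0.003, -0.001]
wrist_force: [-13.5, 0.3, 36.8]
finger_gap: 0.024
grasp_force: 62.7
```

Emit:
move_arm:
  commands:
    - {"hand": -1,"dp": [0,0,-0.004],"roll": 0}
    - {"hand": -0.4,"dp": [0,0,-0.006],"roll": 0}
    - {"hand": 0,"dp": [0,0,-0.007],"roll": 0}
    - {"hand": 0.1,"dp": [0,0,-0.007],"roll": 0}
    - {"hand": 0.1,"dp": [0,0,-0.02],"roll": 0}
    - {"hand": 0.1,"dp": [0,0,-0.04],"roll": 0}
    - {"hand": 0.1,"dp": [0,0,-0.055],"roll": 0}
    - {"hand": -0.5,"dp": [-0.02,0,-0.055],"roll": 0}
    - {"hand": -1,"dp": [-0.038,0,-0.055],"roll": 0}
    - {"hand": -1,"dp": [-0.038,0,-0.055],"roll": 0}

```text
clock: 29.7
position: [0.4733, 0.1269, 0.0533]
tool_rot: [0.996, -0.095, -0.001, 0.0]
wrist_force: [0.1, -0.2, 0.1]
finger_gap: 0.0038
grasp_force: 0.0
```

Emit:
move_arm:
  commands:
    - {"hand": -1,"dp": [0,0,0.005],"roll": 0}
    - {"hand": -1,"dp": [0,0,0.01],"roll": 0}
    - {"hand": -1,"dp": [0,0,0.014],"roll": 0}
    - {"hand": -1,"dp": [0,0,0.016],"roll": 0}
    - {"hand": -1,"dp": [0,0,0.018],"roll": 0}
    - {"hand": -1,"dp": [0,0,0.02],"roll": 0}
    - {"hand": -1,"dp": [0,0,0.022],"roll": 0}
    - {"hand": -1,"dp": [0,0,0.024],"roll": 0}
    - {"hand": -1,"dp": [0,0,0.026],"roll": 0}
    - {"hand": -1,"dp": [0,0,0.026],"roll": 0}

```text
clock: 30.7
position: [0.4757, 0.1273, 0.0281]
tool_rot: [0.995, -0.095, 0.0, -0.0]
wrist_force: [-0.1, 0.5, -0.5]
finger_gap: -0.0003
grasp_force: 0.0
```

Emit:
move_arm:
  commands:
    - {"hand": -1,"dp": [0,0,0.001],"roll": 0}
    - {"hand": -1,"dp": [0,0,0.002],"roll": 0}
    - {"hand": -1,"dp": [0,0,0.003],"roll": 0}
    - {"hand": -1,"dp": [0,0,0.004],"roll": 0}
    - {"hand": -1,"dp": [0,0,0.005],"roll": 0}
    - {"hand": -1,"dp": [0,0,0.006],"roll": 0}
    - {"hand": -1,"dp": [0,0,0.007],"roll": 0}
    - {"hand": -1,"dp": [0,0,0.0075],"roll": 0}
    - {"hand": -1,"dp": [0,0,0.0075],"roll": 0}
    - {"hand": -1,"dp": [0,0,0.0075],"roll": 0}

```text
clock: 31.7
position: [0.4767, 0.1274, 0.027]
tool_rot: [0.996, -0.094, 0.002, -0.0]
wrist_force: [-21.7, -1.5, 55.1]
finger_gap: 0.0
grasp_force: 27.4
```

Emit:
move_arm:
  commands:
    - {"hand": -1,"dp": [0,0,-0.01],"roll": 0}
    - {"hand": -1,"dp": [0,0,-0.02],"roll": 0}
    - {"hand": -1,"dp": [0.04,0,-0.02],"roll": 0}
    - {"hand": -1,"dp": [0.074,0,-0.02],"roll": 0}
    - {"hand": -1,"dp": [0.074,0,-0.012],"roll": 0}
    - {"hand": -1,"dp": [0.074,0,-0.008],"roll": 0}
    - {"hand": -1,"dp": [0.074,0,-0.005],"roll": 0}
    - {"hand": -1,"dp": [0.074,0,-0.003],"roll": 0}
    - {"hand": -1,"dp": [0.074,0,-0.001],"roll": 0}
    - {"hand": -1,"dp": [0.074,0,0],"roll": 0}

```text
clock: 32.7
position: [0.5483, 0.1128, 0.027]
tool_rot: [0.996, -0.093, 0.002, 0.001]
wrist_force: [-20.0, -1.4, 51.4]
finger_gap: 0.0003
grasp_force: 25.4
```

Both ends are at the expected home height (0.027). Retreat and check.

Emit:
move_arm:
  commands:
    - {"hand": -1,"dp": [0,0,-0.02],"roll": 0}
    - {"hand": -1,"dp": [0,0,-0.06],"roll": 0}
    - {"hand": -1,"dp": [0,0,-0.1],"roll": 0}
    - {"hand": -1,"dp": [0,0.045,-0.12],"roll": 0}
    - {"hand": -1,"dp": [0,0.09,-0.12],"roll": 0}
    - {"hand": -1,"dp": [0,0.135,-0.12],"roll": 0}
    - {"hand": -1,"dp": [0,0.18,-0.12],"roll": 0}
    - {"hand": -1,"dp": [0,0.225,-0.12],"roll": 0}
    - {"hand": -1,"dp": [0,0.27,-0.12],"roll": 0}
    - {"hand": -1,"dp": [0,0.3,-0.12],"roll": 0}

```text
clock: 33.7
position: [0.4897, -0.183, 0.1401]
tool_rot: [0.995, -0.095, -0.001, -0.0]
wrist_force: [0.2, -0.4, 0.3]
finger_gap: -0.0
grasp_force: 0.0
```

```bash
python3 - <<'E'
from bench import *
from h import *
a=get_image('top');C=cloud(a);print(read_state()['position'],read_state()['wrist_force'])
hsv=cv2.cvtColor(a['image'],cv2.COLOR_RGB2HSV);m=(hsv[...,0]<22)&(hsv[...,1]>110)&(hsv[...,2]>60)
for nm,u0,u1,home,z,hl,tl in(('small',125,168,(.5365,.2151),.037,.036,.064),('large',180,222,(.5135,.1206),.038,.048,.082)):
    M=m.copy();M[:,:u0]=0;M[:,u1:]=0;M[:205]=0;M[295:]=0
    v,u=np.nonzero(M);Q=np.array([w(a,i,j,z-.003) for i,j in zip(u,v)])[:,:2];Z=C[M][:,2]
    ax=np.array([np.cos(np.radians(-10.8)),np.sin(np.radians(-10.8))]);R=Q-home;s=R@ax;t=R@np.array([-ax[1],ax[0]])
    print(nm,len(Q),'ends vs',-hl,tl,s.min(),s.max(),'perp',np.median(t),'top z tail/neck',np.median(Z[(s<-.015)&(abs(t)<.006)]),np.median(Z[(s>.015)&(s<hl-.003)&(abs(t)<.006)]))
E
```

```text
[ 0.4889454  -0.18569641  0.14005641] [-0.81809888 -3.40827084 -0.14340776]
small 400 ends vs -0.036 0.064 -0.0727176249279524 0.06472585705821736 perp 0.000500164578157286 top z tail/neck 0.037408615841852 0.037504667809507335
large 694 ends vs -0.048 0.082 -0.04680257268465032 0.0814190996618133 perp 0.0007317094129963241 top z tail/neck 0.03865726754962108 0.0384944336952663
```

```bash
python3 -c "
from bench import *
print(job_done())"
```

```text
the job is handed in; nothing more can be done
None
```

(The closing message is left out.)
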